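# Switch on the still from the bench switch box

## Task

The still is set up and ready: on the grey switch box, flip the two toggles with flat paddle-shaped handles fully over to the side away from the robot. Leave the two ball-ended toggles beside them in the positions they are in.

Things in the scene. Friction and masses are not known exactly. Their poses are not given: they have to be found in the camera images.
- bank: Fixed grey switch box on the bench, 130 (x) x 215 (y) x 50 mm high, origin under its centre at bench height; x points away from the robot (turned up to 0.4 rad). Four toggles in a row along y at x = 0, y = -67.5, -22.5, 22.5, 67.5 mm, order varies, each on a 78 x 40 mm metal plate (top 58 mm above the bench) with a pivot bush of 8 mm radius (top 67 mm); pivots 60 mm above the bench.
- paddle_a_tip (a point): To be flipped. Steel stem with flat black paddle, 22 wide (y) x 6 x 34 mm, 28 to 62 mm from the pivot. Point: on its axis 55 mm from the pivot, 108 mm above the bench; top edge 116 mm. Swings about the box's y: leans 0.5 rad to -x when off (its start; point at x = -26 mm in box frame), 0.5 rad to +x when on (+26 mm). Stiff hinge: 2 to 4 N moves it, it stays where left, so push to the firm stop.
- paddle_b_tip (a point): The same point of the second paddle toggle, alike in every way, also off (leaning towards the robot) at the start and to be flipped.
- ball_a_tip (a point): Centre of the black ball, 18 mm across, on the 8 mm steel stem of the first ball toggle; 55 mm from the pivot, 108 mm above the bench; swings like the paddle ones. It is off (leans towards the robot, x = -26 mm in the box frame) and stays so.
- ball_b_tip (a point): The same point of the second ball toggle, which is already on (leans away from the robot, x = +26 mm in the box frame) and stays so.

How it is judged:
By the outcome, as a careful person would: the job done as asked, in the order asked, and still so for the second after the job is handed in, with the robot touching nothing.
It also fails if it takes over 38 s, if anything falls off the work surface, if the arm or the gripper's body presses on something with over 40 N, if the wrist force passes 120 N, or if a joint passes its speed limit or range.

## Robot

A 6-joint arm with a two-finger parallel gripper is mounted at the origin on the work surface. World frame = base frame: x ahead of the robot, y to its left, z up, the work surface at z = 0. Lengths are in m, angles in degrees, forces in N, time in s.
With the tool pointing down it reaches from about 0.3 to 0.75 m from the base axis. Payload 8.5 kg.
Tool frame: the origin (TCP) lies on the centre line of the jaws, within the pads' length; the fingertips stand 17 mm ahead of it and the grasp point (between the pads) lies 2 mm behind it (env.tcp_to_tips is the distance from the TCP to the fingertips, in m); z points along the fingers, y is the line along which they close (so a half turn about z gives the same grasp; the last joint's range is limited). The gripper opens to 85 mm and grips with 20 to 120 N. Pads are 22 mm wide; open, the fingers measure 114 mm over their backs; the gripper's body (76 mm by 85 mm) begins 54 mm behind the grasp point. The pads swing forward as they close: fully open they stand 13 mm farther back than shut.
Start: joints at [-87.451, 21.807, 74.336, -0, 83.858, -12.336], TCP at [0.141, -0.532, 0.248] pointing down, gripper open.
Joint ranges: [-178.18, 178.18], [-50.72, 133.34], [12.68, 142.11], [-81.47, 261.47], [9.98, 163.14], [-165.26, 165.26]. Speed limits (degrees/s): [136.94, 136.94, 180, 180, 180, 180].

## Interface

Orientations are given as a 3x3 rotation matrix whose columns are the frame's x, y, z axes.
In Python, from rig import env gives the robot as it stands. The module is installed in compiled form; this text tells all that it offers.
- The arm moves only by the shell command python3 -m pendant 'ROWS' [FORCE]. ROWS is JSON, a list of rows, each a list of 7 numbers: the opening, from 0 (shut) to 1 (fully open), then the shift along the tool's x, y, z in m, then the turn, a rotation vector about the tool's x, y, z in rad. A call has 1 to 5 rows; each row is the pose to reach, as a shift and turn from the pose commanded when the call began, along the tool's axes at that moment; what a row does not reach only later rows make up. A row lasts 1/8 s, in which the tool goes at most 62.5 mm and 10.7 degrees, less where a joint would pass 70% of its speed; a pose out of reach is approached as far as the arm can. A call with a gripper value outside its range is refused whole. The fingers move at their own pace and stop on an object; FORCE is the grip in N (left out, the last holds). Time passes only in rows, so rows that repeat a pose let the fingers close. It gives the time, the measured TCP pose, the force, the opening and the grip force at its end, in the units of the state.
- env.observe(): the state, without advancing time (a new reading comes with each control period).
- env.get_image(name): name is "scene" or "side" or "wrist"; returns a dict with "image" (480x640x3 uint8, blue, green, red), "fx", "fy", "cx", "cy" (pixels), "k1" (the pictures are not rectified: a ray, as slopes to the right and down, at radius r is drawn at 1 + k1 r^2 times it, then the intrinsics apply), "pose" (4x4, takes a point from camera to world coordinates). Camera axes: x right, y up, looking along -z (the intrinsics and any distortion apply to the point x, -y, -z); pixel columns grow to the right and rows downward; lengths in m; the calibration is good to about 2 mm. A picture is of the moment at which its call begins. There is no depth.
- env.close_job(): hands the job in; it is judged then, once.
Trained networks look in the newest picture that a camera, given by its name, has taken for a name from the list of things; names that differ only in an ending like _2 or _b are one class to them, and where a whole thing is asked for, a point or a joint stands for the part that bears it (a point fixed in the world has none). Each returns a list of dicts, best first, with "conf" (0 to 1); they miss things now and then, are a little off and sometimes report something else, mostly with a low value. They report only what shows in the picture. A call takes as long as a camera call.
- env.find_in(camera, thing): "bbox" ([centre column, centre row, width, height] in pixels, round what is visible of it).
- env.trace(camera, thing): "mask" (480x640 bool, what is visible of it) and "bbox" ([centre column, centre row, width, height] in pixels, round what is visible of it).
- env.tip_of(camera, thing): "centre" ([column, row] in pixels: a listed point, or the origin of a listed thing).
The state is a dict: "time_s": time; "q": joint angles; "qvel": joint speeds; "joint_efforts": joint torques, N m; "position": TCP position; "tool_rot": TCP orientation; "ft_force": force on the tool from outside, world axes, zero at the start; "wrist_torque": the same for the moment, N m; "grip_width": finger opening in m; "gripper_force": force on a finger pad.
Only numpy, scipy, OpenCV 4.12 (cv2) and the standard library are available. Lean on these libraries where they do the work, as an engineer would, in place of code of your own. Each camera call takes 0.05 s, during which the arm holds its last target. There are 200 camera calls.

## Working session

There is one attempt and no reset: what is moved stays moved. The work goes in short steps, Python scripts to look and compute and a shell command to move; the robot and the scene stay as the last step left them, time stands still between calls to the robot, and variables do not carry over. Pictures are saved under pics/ and viewed, at most 10 in all, crops included, and the job is handed in when it is done.

```bash
mkdir -p pics; cat > h.py <<'E'
import numpy as np, cv2
from rig import env
def ray(c,uv):
    K=np.array([[c["fx"],0,c["cx"]],[0,c["fy"],c["cy"]],[0,0,1]])
    p=cv2.undistortPoints(np.array([[uv]],float),K,np.array([c["k1"],0,0,0,0.]))[0,0]
    T=np.array(c["pose"]); d=T[:3,:3]@np.array([p[0],-p[1],-1]); return T[:3,3],d/np.linalg.norm(d)
def atz(c,uv,z):
    o,d=ray(c,uv); return o+d*(z-o[2])/d[2]
def tri(r):
    A=sum(np.eye(3)-np.outer(d,d) for o,d in r); b=sum((np.eye(3)-np.outer(d,d))@o for o,d in r)
    return np.linalg.solve(A,b)
E
python3 - <<'E'
from h import *
np.set_printoptions(precision=3,suppress=True)
for n in ("scene","side"):
    c=env.get_image(n); cv2.imwrite(f"pics/{n}0.png",c["image"])
    for t in ("bank","paddle_a_tip","ball_a_tip"):
        for k in env.tip_of(n,t): print(n,t,round(k["conf"],2),np.round(k["centre"],1),atz(c,k["centre"],0 if t=="bank" else .108))
s=env.observe();print(s["time_s"],s["position"],s["tool_rot"])
E
```

```text
scene bank 0.97 [327.6 326.1] [ 0.583 -0.019  0.   ]
scene paddle_a_tip 0.76 [317.5 261.5] [0.554 0.003 0.108]
scene ball_a_tip 0.64 [333.  244.1] [0.558 0.042 0.108]
side bank 0.98 [338.4 235.8] [ 0.58  -0.024  0.   ]
side paddle_a_tip 0.67 [343.9 203.1] [ 0.556 -0.002  0.108]
side ball_a_tip 0.76 [322.6 223.2] [0.555 0.045 0.108]
0.4 [ 0.141 -0.532  0.248] [[ 0.966  0.257 -0.   ]
 [ 0.257 -0.966  0.   ]
 [ 0.    -0.    -1.   ]]
```

```bash
python3 -c "
import cv2
a=cv2.imread('pics/scene0.png')[190:390,220:440];b=cv2.imread('pics/side0.png')[130:330,230:450]
cv2.imwrite('pics/c0.png',cv2.resize(cv2.hconcat([a,b]),(792,360),interpolation=2))"
```

```text
(no output)
```

View pics/c0.png

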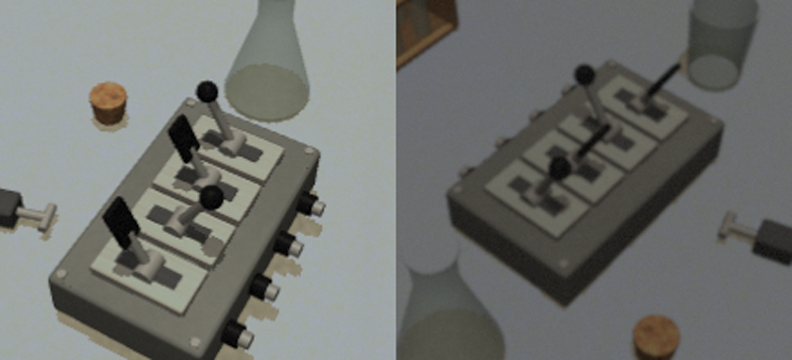

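View pics/scene0.png

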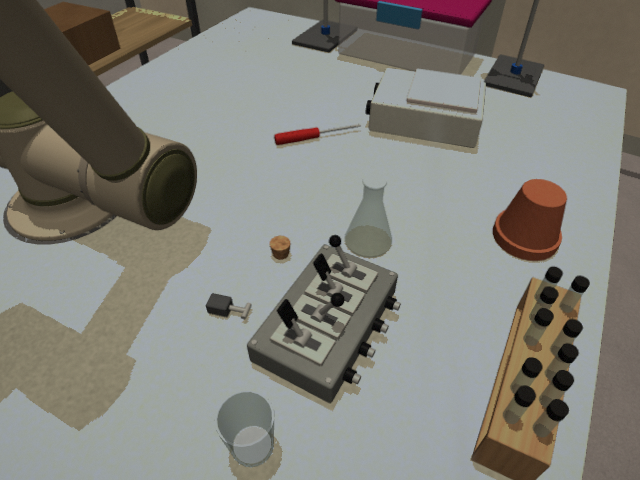

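The row from the flask end is ball_a (off), a paddle, ball_b (on), then a paddle at the beaker end. In the scene picture the paddles are near (322,265) and (287,313). In the side picture they are near (345,205) and (379,174).

```bash
python3 - <<'E'
from h import *
np.set_printoptions(precision=3,suppress=True)
r={}
for n in ("scene","side"):
    c=env.get_image(n)
    for t in ("paddle_a_tip","ball_a_tip"):
        for k in env.trace(n,t): print(n,t,round(k["conf"],2),np.round(k["bbox"],1))
    for t in ("paddle_b_tip","ball_b_tip"):
        for k in env.tip_of(n,t): print(n,t,round(k["conf"],2),np.round(k["centre"],1))
    man={"p1":(317.5,261.5),"p2":(286.5,311),"ba":(335.2,240.8),"bb":(337.5,299.8)} if n=="scene" else {"p1":(343.9,203.1),"p2":(379,174),"ba":(321.2,224.2),"bb":(335,171.5)}
    for m in man: r.setdefault(m,[]).append(ray(c,man[m])); print(n,m,atz(c,man[m],.108))
for m in r: print(m,tri(r[m]))
E
```

```text
scene paddle_a_tip 0.92 [324.6 271.2  20.9  34.1]
scene paddle_a_tip 0.68 [332.2 302.8  27.4  17.3]
scene paddle_a_tip 0.42 [338.9 250.9  19.   29.8]
scene ball_a_tip 0.64 [340.  251.6  22.6  29.9]
scene paddle_b_tip 0.78 [286.2 308. ]
scene p1 [0.554 0.003 0.108]
scene p2 [ 0.56  -0.088  0.108]
scene ba [0.558 0.049 0.108]
scene bb [ 0.607 -0.043  0.108]
side paddle_a_tip 0.57 [338.6 211.4  21.5  25. ]
side ball_a_tip 0.63 [317.8 228.7  16.5  20. ]
side paddle_b_tip 0.45 [379.6 170.7]
side ball_b_tip 0.77 [334.4 174.4]
side p1 [ 0.556 -0.002  0.108]
side p2 [ 0.553 -0.08   0.108]
side ba [0.555 0.048 0.108]
side bb [ 0.605 -0.044  0.108]
p1 [0.555 0.001 0.11 ]
p2 [ 0.557 -0.085  0.102]
ba [0.557 0.049 0.108]
bb [ 0.606 -0.043  0.108]
```

```bash
python3 -m pendant '[[0,0.04,-0.035,0,0,0,0.02],[0,0.08,-0.07,0,0,0,0.05],[0,0.12,-0.105,0,0,0,0.08],[0,0.16,-0.14,0,0,0,0.1],[0,0.2,-0.175,0,0,0,0.12]]'; python3 -c "
from h import *
s=env.observe();R=np.array(s['tool_rot']);print(R.round(3),R.T@(np.array([.5,.003,.2])-s['position']),env.tcp_to_tips)"
```

```text
time_s: 1.52
position: [0.2903, -0.3096, 0.2485]
tool_rot: [[0.99, 0.138, 0.0], [0.138, -0.99, -0.0], [0.0, 0.0, -1.0]]
ft_force: [1.0, -0.7, -0.2]
grip_width: 0.0001
gripper_force: 0.0
[[ 0.99   0.138  0.   ]
 [ 0.138 -0.99  -0.   ]
 [ 0.     0.    -1.   ]] [ 0.25089025 -0.28058265  0.04844255] 0.017
```

```bash
python3 -m pendant '[[0,0.04,-0.045,0,0,0,0.03],[0,0.08,-0.09,0,0,0,0.06],[0,0.12,-0.135,0,0,0,0.09],[0,0.16,-0.18,0,0,0,0.12],[0,0.19,-0.22,0.01,0,0,0.138]]'; python3 -c "
from h import *
s=env.observe();R=np.array(s['tool_rot']);print(R.T@(np.array([.5,.003,.2])-s['position']))
c=env.get_image('wrist');cv2.imwrite('pics/w1.png',c['image'])
for t in ('paddle_a_tip','ball_a_tip'):
  for k in env.tip_of('wrist',t): print(t,round(k['conf'],2),np.round(k['centre']),atz(c,k['centre'],.108).round(4))
"
```

```text
time_s: 2.15
position: [0.4483, -0.0648, 0.2388]
tool_rot: [[1.0, 0.002, 0.002], [0.002, -1.0, -0.001], [0.002, 0.001, -1.0]]
ft_force: [0.4, -1.1, -0.6]
grip_width: -0.0001
gripper_force: 0.0
[ 0.05171351 -0.06774043  0.03887894]
paddle_a_tip 0.71 [220.  88.] [0.5532 0.0048 0.108 ]
ball_a_tip 0.96 [157.  86.] [0.5545 0.0474 0.108 ]
```

View pics/w1.png

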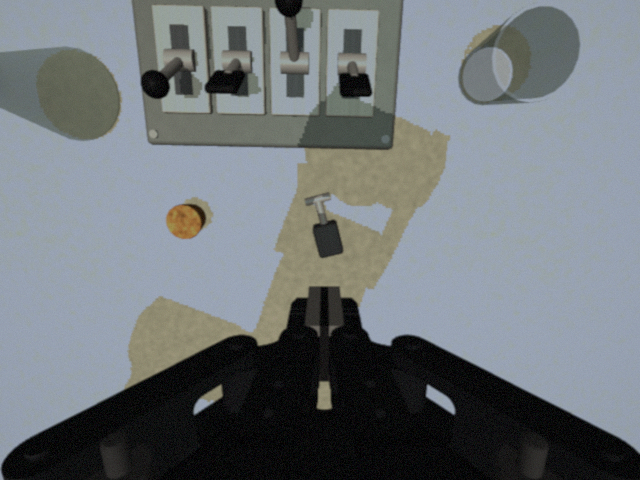

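The picture shows the box square to the tool within about 2°. The paddles are at (222,85) and (355,85), ball_a at (155,84), and ball_b at (288,5). Next I lower in front of the first paddle.

```bash
python3 -m pendant '[[0,0.02,-0.035,0.03,0,0,0],[0,0.035,-0.069,0.06,0,0,0.015],[0,0.045,-0.069,0.1,0,0,0.03],[0,0.055,-0.069,0.129,0,0,0.03],[0,0.057,-0.069,0.129,0,0,0.03]]'; python3 -m pendant '[[0,0,0,0,0,0,0]]'; python3 -c "
from h import *
c=env.get_image('wrist');cv2.imwrite('pics/w2.png',c['image'])"
```

```text
time_s: 2.92
position: [0.5035, 0.0014, 0.1081]
tool_rot: [[1.0, -0.029, -0.003], [-0.029, -1.0, 0.001], [-0.003, -0.001, -1.0]]
ft_force: [0.3, -0.4, 0.0]
grip_width: -0.0
gripper_force: 0.0
time_s: 3.05
position: [0.5044, 0.0016, 0.1105]
tool_rot: [[1.0, -0.029, 0.002], [-0.029, -1.0, -0.0], [0.002, 0.0, -1.0]]
ft_force: [-0.2, -0.7, -0.2]
grip_width: 0.0001
gripper_force: 0.0
```

View pics/w2.png

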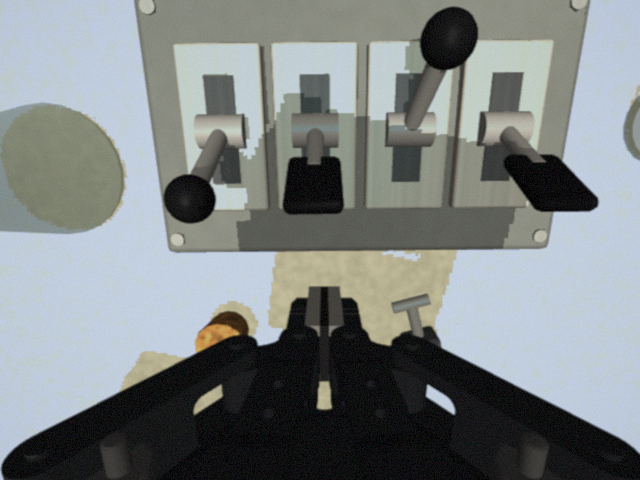

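The paddle (314,185) is in line with the fingers (323,300), and neither ball is in the path. Now I push.

```bash
python3 -m pendant '[[0,0.015,-0.002,0,0,0,0],[0,0.03,-0.002,0,0,0,0],[0,0.044,-0.002,0,0,0,0],[0,0.057,-0.002,0,0,0,0],[0,0.068,-0.002,0,0,0,0]]';python3 -m pendant '[[0,0.005,0,0,0,0,0],[0,0.009,0,0,0,0,0],[0,0.012,0,0,0,0,0],[0,0.012,0,0,0,0,0]]'
```

```text
time_s: 3.72
position: [0.5724, 0.0023, 0.1102]
tool_rot: [[1.0, -0.028, 0.001], [-0.028, -1.0, -0.0], [0.001, 0.0, -1.0]]
ft_force: [-3.8, -0.2, 2.6]
grip_width: 0.0
gripper_force: 2.3
time_s: 4.22
position: [0.5841, 0.0022, 0.1092]
tool_rot: [[1.0, -0.028, 0.0], [-0.028, -1.0, 0.0], [0.0, -0.0, -1.0]]
ft_force: [-1.1, -0.1, 0.0]
grip_width: -0.0003
gripper_force: 0.5
```

Not at the stop yet, so I continue in small steps.

```bash
python3 -m pendant '[[0,0.002,0,0,0,0,0],[0,0.004,0,0,0,0,0],[0,0.004,0,0,0,0,0]]' | grep -E "pos|ft";python3 -m pendant '[[0,0.002,0,0,0,0,0],[0,0.004,0,0,0,0,0],[0,0.004,0,0,0,0,0]]'| grep -E "pos|ft"
```

```text
position: [0.5856, 0.0022, 0.109]
ft_force: [-13.5, -0.5, 5.5]
position: [0.5862, 0.0023, 0.1089]
ft_force: [-30.1, -2.1, 15.4]
```

The force climbs with no further travel, so the first paddle is at its stop. I back off and go across to the second.

```bash
python3 -m pendant '[[0,-0.03,0,0,0,0,0],[0,-0.065,0,0,0,0,0],[0,-0.088,0,0,0,0,0],[0,-0.088,0.045,0,0,0,0],[0,-0.088,0.09,0,0,0,0]]';python3 -m pendant '[[0,0,0,0,0,0,0],[0,0,0,0,0,0,0]]' | grep -E "pos|ft"; python3 -c "
from h import *
c=env.get_image('wrist');cv2.imwrite('pics/w3.png',c['image'])"
```

```text
time_s: 5.6
position: [0.502, -0.0866, 0.1099]
tool_rot: [[1.0, -0.027, 0.002], [-0.027, -1.0, -0.001], [0.002, 0.001, -1.0]]
ft_force: [0.2, -0.5, -0.3]
grip_width: 0.0002
gripper_force: 0.0
position: [0.5017, -0.0853, 0.1094]
ft_force: [-0.1, 0.0, 0.8]
```

View pics/w3.png

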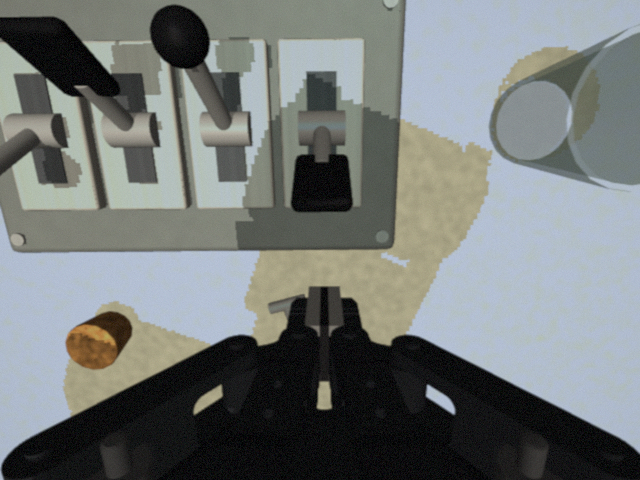

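Paddle 1 now leans away, and paddle 2 (322,183) is in line with the fingers. The beaker at (535,120) is close by, so I check its clearance to the gripper first.

```bash
python3 -c "
from h import *
c=env.get_image('wrist')
print(atz(c,(492,118),0),[(z,atz(c,(572,120),z).round(3)) for z in (.06,.08,.1,.12)], np.array(c['pose'])[:3,3])"
```

```text
[ 0.58322622 -0.19440042  0.        ] [(0.06, array([ 0.578, -0.205,  0.06 ])), (0.08, array([ 0.577, -0.191,  0.08 ])), (0.1, array([ 0.577, -0.178,  0.1  ])), (0.12, array([ 0.576, -0.164,  0.12 ]))] [ 0.57117815 -0.08738478  0.23437561]
```

The beaker is about 80 mm tall with its near edge 105 mm from the tool axis, so it is clear. I push the second paddle.

```bash
python3 -m pendant '[[0,0.017,0,0,0,0,0],[0,0.032,0,0,0,0,0],[0,0.046,0,0,0,0,0],[0,0.059,0,0,0,0,0],[0,0.07,0,0,0,0,0]]'| grep -E "pos|ft";python3 -m pendant '[[0,0.005,0,0,0,0,0],[0,0.009,0,0,0,0,0],[0,0.012,0,0,0,0,0],[0,0.012,0,0,0,0,0]]'| grep -E "pos|ft"; python3 -m pendant '[[0,0.002,0,0,0,0,0],[0,0.004,0,0,0,0,0],[0,0.004,0,0,0,0,0]]'| grep -E "pos|ft"
```

```text
position: [0.5717, -0.0867, 0.1092]
ft_force: [-2.8, 1.5, 0.4]
position: [0.5834, -0.088, 0.1093]
ft_force: [-3.4, -0.0, -0.5]
position: [0.5841, -0.0879, 0.109]
ft_force: [-18.0, -1.6, 8.3]
```

```bash
python3 -m pendant '[[0,0.002,0,0,0,0,0],[0,0.003,0,0,0,0,0],[0,0.003,0,0,0,0,0]]'| grep -E "pos|ft"; python3 -m pendant '[[0,-0.03,0,0,0,0,0],[0,-0.065,0,0,0,0,0],[0,-0.09,0,0,0,0,0],[0,-0.12,-0.03,-0.05,0,0,0],[0,-0.14,-0.05,-0.1,0,0,0]]'; python3 -m pendant '[[0,0,0,0,0,0,0],[0,0,0,0,0,0,0]]' | grep -E "pos|ft"; python3 -c "
from h import *
c=env.get_image('wrist');d=env.get_image('scene')
cv2.imwrite('pics/w4.png',cv2.hconcat([cv2.resize(c['image'],(400,300)),cv2.resize(d['image'][190:390,220:460],(360,300))]))"
```

```text
position: [0.5845, -0.0879, 0.1089]
ft_force: [-31.5, -1.4, 14.2]
time_s: 8.45
position: [0.4512, -0.0336, 0.2105]
tool_rot: [[1.0, -0.029, 0.001], [-0.029, -1.0, 0.0], [0.001, -0.0, -1.0]]
ft_force: [1.3, 0.3, 1.0]
grip_width: 0.0001
gripper_force: 0.0
position: [0.4523, -0.0344, 0.2091]
ft_force: [-0.4, 0.3, 0.0]
```

View pics/w4.png

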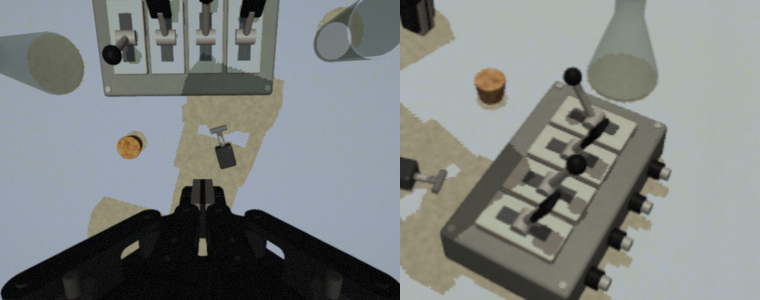

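Both paddles, at (597,130) and (545,208), now lean away. Ball_a (572,76) is still off, ball_b (576,164) is still on, and the arm is clear.

```bash
python3 -c "
from rig import env
print(env.close_job())"
```

```text
the job is handed in; nothing more can be done
None
```

Both paddle toggles are flipped to their firm stops on the side away from the robot, both ball toggles are where they started, and the job was handed in at about 9 s with the arm clear; the hand-in returned no verdict.

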